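Roll-test the tube adapter sleeves

ROBOT

A 6-joint arm with a two-finger parallel gripper is mounted at the origin on the work surface. World frame = base frame: x ahead of the robot, y to its left, z up, the work surface at z = 0. Lengths are in mm, angles in rad, forces in N, time in s.
With the tool pointing down it reaches from about 400 to 825 mm from the base axis. Payload 7 kg.
Tool frame: the origin (TCP) lies at the centre of the arm's flange, where the gripper is bolted on; the fingertips stand 178 mm ahead of it and the grasp point (between the pads) lies 159 mm ahead of it (ctrl.finger_overhang is the distance from the TCP to the fingertips, in mm); y points along the fingers, z is the direction in which the jaws open and shut, and the axes are right-handed (so a half turn about y gives the same grasp; the last joint's range is limited). The gripper opens to 88 mm and grips with 3 to 60 N. Pads are 19 mm wide; open, the fingers measure 130 mm over their backs; the gripper's body (78 mm by 193 mm) begins 47 mm behind the grasp point.
Start: joints at [-1.027, 0.359, 0.012, 0, -1.224, -0.288], TCP at [170.763, -653.021, 404.661] pointing down, gripper open.
Joint ranges: [-3.07, 3.07], [-1.43, 2.12], [-1.02, 1.25], [-3.03, 1.67], [-3.05, -0], [-3.03, 3.03]. Speed limits (rad/s): [2.39, 2.39, 3.01, 3.14, 3.14, 3.14].

INTERFACE

Orientations are given as [roll, pitch, yaw] about the fixed x, y, z axes, in that order (R = Rz(yaw) Ry(pitch) Rx(roll)).
In Python, from station import ctrl gives the robot as it stands. The module is installed in compiled form; this text tells all that it offers.
- The arm moves only by the tool servo_tool, never from a script. Its argument "commands" is text: rows parted by semicolons, each of 4 numbers parted by spaces: the shift along the world's x, y, z normalised to -1 to 1, where 1 is 15 cm, then the turn about the world's z normalised to -1 to 1, where 1 is 4 degrees. A call has 1 to 20 rows; each row shifts and turns the pose as measured when the row begins; what a row does not reach is not made up. A row lasts 1/10 s, in which the tool goes at most 50 mm and 8.59 degrees, less where a joint would pass 70% of its speed; a pose out of reach is approached as far as the arm can. A call with a number of a shift or a turn outside -1 to 1 is refused whole. A call with a gripper value outside its range is refused whole. "jaw" is the closure, from -1 (fully open) to 1 (shut), set as the call begins (left out, the last holds). The fingers move at their own pace and stop on an object; "force" is the grip in N (left out, the last holds). Time passes only in rows, so rows that do not move let the fingers close. It gives the time, the measured TCP pose, the force and the opening at its end, in the units of the state.
- ctrl.sense(): the state, without advancing time (a new reading comes with each control period).
- ctrl.camera(name): name is "scene" or "top"; returns the picture (400x640x3 uint8, red, green, blue); there is no depth.
- ctrl.camera_params(name): a dict with "fx", "fy", "cx", "cy" (pixels), "xyz" and "attitude" of the camera in the world. Camera axes: x right, y down, z forward; pixel columns grow to the right and rows downward; lengths in mm; the calibration is good to about 2 mm. A picture is of the moment at which its call begins. camera_params takes no time and is no camera call.
- ctrl.sign_off(): hands the job in, once; it reports no verdict.
The state is a dict: "clock": time; "q": joint angles; "qd": joint speeds; "effort": joint torques, N m; "tcp_pos": TCP position; "tcp_rot": TCP orientation; "force": force on the tool from outside, world axes, zero at the start; "torque": the same for the moment, N m; "finger_gap": finger opening in mm.
Only numpy, scipy, OpenCV 4.12 (cv2) and the standard library are available. Lean on these libraries where they do the work, as an engineer would, in place of code of your own. Each camera call takes 0.05 s, during which the arm holds its last target. There are 200 camera calls.

TASK

The crushed sleeve left stuck on the white test ramp does not roll, so lift it off and put it in the red reject tray. Then take the round sleeve from its grey cradle (not the hexagonal one in the other cradle), set it gently crosswise on the ramp at the yellow line near the top and let it go there, so that it rolls down by itself into the green catch tray.

Things in the scene. Friction and masses are not known exactly. Their poses are not given: they have to be found in the camera images.
- ramp: White test deck, 220 mm down the slope, 150 mm wide, falling 10 degrees, on a fixed stand. Origin: centre of its upper surface, 50 mm above the bench; x down the slope along the surface, y level across, z square to it. Yellow release line across at x = -70 mm. Rims stand 6 mm over the deck at y = +-73 mm, 11 mm at the top end x = -108 mm; the low end opens into the green catch tray.
- catch_tray (a point): Centre of the floor of the green catch tray fixed at the foot of the ramp, about 10 mm above the bench. Inside, the tray is 83 mm long down the ramp's direction and 146 mm wide; end wall 60 mm, side walls 50 mm above the bench. x points away from the ramp, y across, z up.
- crushed_sleeve: Aluminium tube sleeve squashed to an oval, blue band: 50 mm long, 44 mm wide, 28 mm thick, 0.06 to 0.13 kg. It starts flat across the ramp a little below its middle, held by friction. Origin at its centre, 14 mm above the deck; y along its length, z along its thickness. Its flat ends, 50 mm apart, can be pinched from above.
- round_sleeve: Round aluminium tube sleeve, blue band: 50 mm long, 40 mm diameter, 0.06 to 0.13 kg; rolls freely. Origin at its centre, at first 26 mm above the bench; y along its axis. It lies level in a grey cradle (34 mm wide along the axis, 60 mm across, 14 mm high): its flat ends stand free to be pinched from above. The bandless hexagonal sleeve in a like cradle is not wanted.
- reject_tray: Red open tray, fixed on the bench, outside 150 mm (x) by 130 mm (y) by 45 mm high, walls and floor 4 to 5 mm. Origin at the centre of its underside, z up.
There are look-alikes about, which are no part of the job. What is shaped like the crushed_sleeve but pink is not meant.

How it is judged (in metres and radians):
On the way, in this order (a step that is already met when the one before it is completed fails the run):
1. the crushed sleeve lies released in the red reject tray (x of crushed_sleeve in the frame of reject_tray between -0.072 and 0.072 m and y of crushed_sleeve in the frame of reject_tray between -0.062 and 0.062 m and z of crushed_sleeve in the frame of reject_tray between 0 and 0.042 m and contact force between crushed_sleeve and the fingers below 0.05 N and linear speed of crushed_sleeve below 0.03 m/s), for 0.2 s.
2. the round sleeve is down on the ramp at the yellow line, lying across it (within about 35 mm of the line along the slope, 45 mm of the middle, 15 degrees) (x of round_sleeve in the frame of ramp between -0.105 and -0.035 m and y of round_sleeve in the frame of ramp between -0.045 and 0.045 m and z of round_sleeve in the frame of ramp between 0.012 and 0.028 m and angle between the y axis of round_sleeve and the y axis of ramp, either way round below 0.262 rad), for 0.04 s.
3. let go, the round sleeve rolls down the lower half of the ramp by itself (x of round_sleeve in the frame of ramp between 0 and 0.112 m and z of round_sleeve in the frame of ramp between 0.012 and 0.028 m and contact force between round_sleeve and the fingers below 0.05 N and linear speed of round_sleeve above 0.1 m/s), for 0.02 s.
At the end, for the whole second after the job is handed in: the crushed sleeve rests inside the red reject tray and the round sleeve rests inside the green catch tray at the ramp's foot, both released and still (under 0.03 m/s) (all of step 1 and x of round_sleeve in the frame of catch_tray between -0.038 and 0.038 m and y of round_sleeve in the frame of catch_tray between -0.073 and 0.073 m and z of round_sleeve in the frame of catch_tray between 0.005 and 0.032 m and contact force between round_sleeve and the fingers below 0.05 N and linear speed of round_sleeve below 0.03 m/s); the robot touches nothing.
It fails at once if the round sleeve is dropped onto the ramp from more than 30 mm (x of round_sleeve in the frame of ramp between -0.13 and 0.11 m and y of round_sleeve in the frame of ramp between -0.08 and 0.08 m and z of round_sleeve in the frame of ramp between 0.05 and 0.4 m and contact force between round_sleeve and anything else below 0.01 N).
It also fails if it takes over 54 s, if anything falls off the work surface, if the arm or the gripper's body presses on something with over 40 N, if the wrist force passes 120 N, or if a joint passes its speed limit or range.

## Working session

There is one attempt and no reset: what is moved stays moved. The work goes in short steps, Python scripts to look and compute and a tool call to move; the robot and the scene stay as the last step left them, time stands still between calls to the robot, and variables do not carry over. Pictures are saved under pics/ and viewed, about 8 in all and at most 12, crops included, and the job is handed in when it is done.

Besides the shell and the picture viewer there is one more tool, called after "Request:" in YAML: its name, and indented under it one key for each argument. servo_tool: Moves the arm, as the interface text tells. Its arguments: {"type":"object","properties":{"commands":{"type":"string"},"jaw":{"type":"number"},"force":{"type":"number"}},"required":["commands"]}

```bash
mkdir -p pics; python3 - <<'E'
from station import ctrl
import cv2
for n in("scene","top"):
    im=ctrl.camera(n); cv2.imwrite(f"pics/{n}0.png",im[:,:,::-1]); print(n,ctrl.camera_params(n))
print(ctrl.sense())
E
```

```text
scene {'fx': 404.20875979660553, 'fy': 404.20875979660553, 'cx': 315.6866271618495, 'cy': 202.33471861271696, 'xyz': array([1154.6316428 ,  -11.38628185,  674.73686496]), 'attitude': array([-2.32936441,  0.00529578,  1.6124718 ])}
top {'fx': 362.4380642074104, 'fy': 362.4380642074104, 'cx': 312.4493382622367, 'cy': 208.1654398120193, 'xyz': array([363.5963002 , -10.61235358, 942.67141426]), 'attitude': array([-2.96548711, -0.02904157, -1.58509517])}
{'clock': 0.1, 'q': array([-1.02693286e+00,  3.59304289e-01,  1.11671361e-02, -2.86373222e-04,
       -1.22408043e+00, -2.88082114e-01]), 'qd': array([ 0.00115773, -0.00141956,  0.00261279,  0.0010959 ,  0.00019136,
       -0.00174844]), 'effort': array([-1.98026522e-03, -5.84163058e+01,  2.93750721e+01,  7.01541245e+00,
        1.01615384e-02, -8.98678900e-05]), 'tcp_pos': array([ 170.71867895, -652.88535598,  403.8345204 ]), 'tcp_rot': array([-1.56935714e+00,  1.45702372e-04,  2.55683956e-01]), 'force': array([ 0.35039284, -0.36440173,  1.10850203]), 'torque': array([ 0.00335913,  0.0210903 , -0.0050979 ]), 'finger_gap': 87.82136712504756}
```

View pics/top0.png

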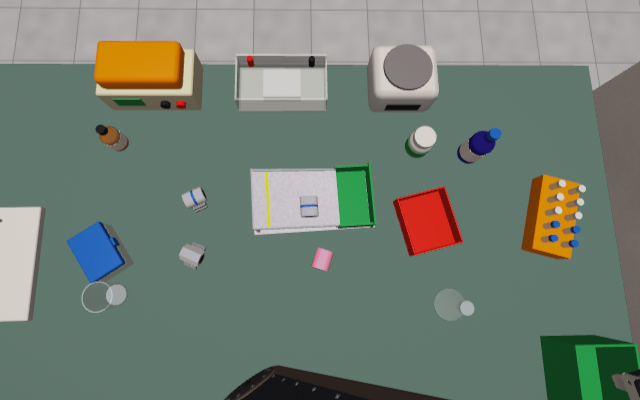

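View pics/scene0.png

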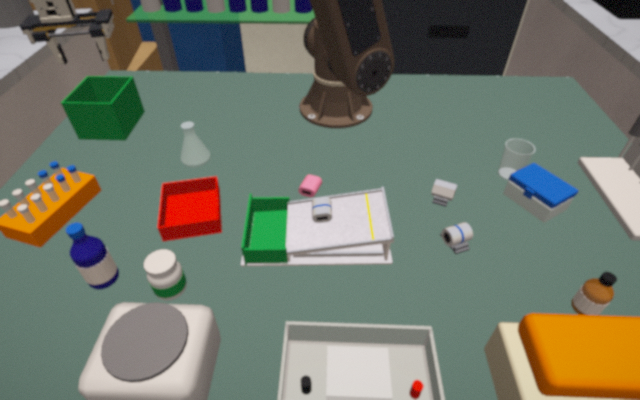

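```bash
cat > h.py <<'E'
import numpy as np
from scipy.spatial.transform import Rotation as R
from station import ctrl
def px2w(n,u,v,z):
    p=ctrl.camera_params(n); r=R.from_euler('xyz',p['attitude']).as_matrix()
    d=r@np.array([(u-p['cx'])/p['fx'],(v-p['cy'])/p['fy'],1]); c=np.array(p['xyz'])
    return c+d*(z-c[2])/d[2]
def w2px(n,P):
    p=ctrl.camera_params(n); r=R.from_euler('xyz',p['attitude']).as_matrix()
    c=r.T@(np.array(P)-p['xyz']); return np.array([p['fx']*c[0]/c[2]+p['cx'],p['fy']*c[1]/c[2]+p['cy']])
E
python3 - <<'E'
import cv2,numpy as np
t=cv2.imread('pics/top0.png');
def crop(i,u,v,w,h,s,step):
    c=cv2.resize(i[v:v+h,u:u+w],None,fx=s,fy=s,interpolation=cv2.INTER_CUBIC)
    for x in range(-(-u//step)*step,u+w,step):
        cv2.line(c,((x-u)*s,0),((x-u)*s,6),(0,255,255),1); cv2.putText(c,str(x),((x-u)*s,16),0,.35,(0,255,255))
    for y in range(-(-v//step)*step,v+h,step):
        cv2.line(c,(0,(y-v)*s),(6,(y-v)*s),(0,255,255),1); cv2.putText(c,str(y),(8,(y-v)*s),0,.35,(0,255,255))
    return c
a=crop(t,240,155,133,90,6,10)
cv2.imwrite('pics/c1.png',a)
b=crop(t,175,180,45,95,6,5); d=crop(t,388,180,80,80,6,10)
H=max(b.shape[0],d.shape[0]); f=lambda x:np.pad(x,((0,H-x.shape[0]),(0,0),(0,0)))
cv2.imwrite('pics/c2.png',np.hstack([f(b),f(d)]))
E
```

```text
(no output)
```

View pics/c1.png

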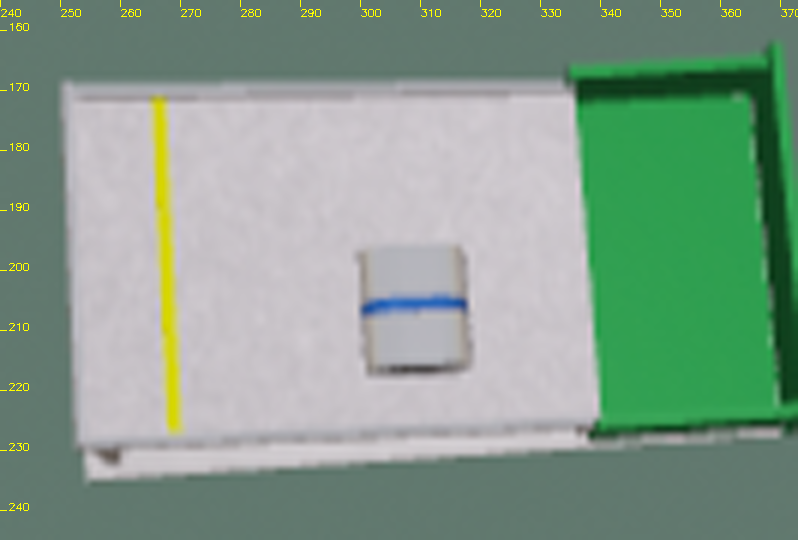

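View pics/c2.png

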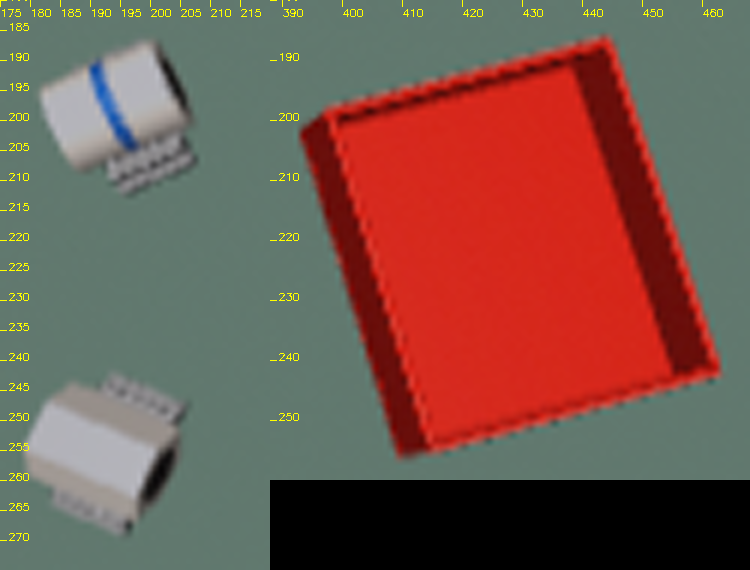

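```bash
python3 - <<'E'
from h import *
np.set_printoptions(precision=1,suppress=True)
def P(n,l):
    for u,v,z in l: print(n,(u,v,z),px2w('top',u,v,z))
P('yellow',[(265.8,172,62.2),(268.8,227,62.2)])
P('lowedge',[(335.5,171.5,30.9),(339.3,224,30.9)])
P('crush top',[(308,206,73),(301,206.5,74),(316,205.5,70)])
P('crush corners',[(300,197,68),(315.5,196,64),(301.5,217,68),(317,216.5,64)])
P('round',[(200.5,187,26),(205.5,201.5,26),(181.5,195.5,26),(188,208.5,26),(194,198,26)])
P('tray rim',[(392.,202,45),(442.5,186.5,45),(461,242.5,45),(408.5,256,45)])
P('tray floor',[(397,200,5),(437,191.5,5),(453.5,242.5,5),(412.5,255,5)])
P('hex',[(191,255.5,26)])
print(R.from_euler('xyz',ctrl.sense()['tcp_rot']).as_matrix())
E
```

```text
yellow (265.8, 172, 62.2) [613.   77.1  62.2]
yellow (268.8, 227, 62.2) [474.3  68.7  62.2]
lowedge (335.5, 171.5, 30.9) [ 622.1 -100.9   30.9]
lowedge (339.3, 224, 30.9) [ 484.  -107.1   30.9]
crush top (308, 206, 73) [523.5 -27.3  73. ]
crush top (301, 206.5, 74) [522.2 -10.2  74. ]
crush top (316, 205.5, 70) [525.1 -47.   70. ]
crush corners (300, 197, 68) [547.1  -8.   68. ]
crush corners (315.5, 196, 64) [550.2 -46.4  64. ]
crush corners (301.5, 217, 68) [497.3 -11.2  68. ]
crush corners (317, 216.5, 64) [498.8 -49.2  64. ]
round (200.5, 187, 26) [584.3 247.8  26. ]
round (205.5, 201.5, 26) [546.2 233.7  26. ]
round (181.5, 195.5, 26) [562.4 295.1  26. ]
round (188, 208.5, 26) [528.4 277.1  26. ]
round (194, 198, 26) [555.6 263.2  26. ]
tray rim (392.0, 202, 45) [ 537.1 -241.4   45. ]
tray rim (442.5, 186.5, 45) [ 576.5 -374.3   45. ]
tray rim (461, 242.5, 45) [ 432.3 -410.    45. ]
tray rim (408.5, 256, 45) [ 400.5 -275.3   45. ]
tray floor (397, 200, 5) [ 550.1 -265.4    5. ]
tray floor (437, 191.5, 5) [ 572.4 -374.6    5. ]
tray floor (453.5, 242.5, 5) [ 435.6 -407.9    5. ]
tray floor (412.5, 255, 5) [ 404.5 -297.7    5. ]
hex (191, 255.5, 26) [409.6 264.4  26. ]
[[ 1.  -0.  -0.3]
 [ 0.3  0.   1. ]
 [-0.  -1.   0. ]]
```

Request:
servo_tool:
  commands: "0.12 0.21 0 0.98;0.12 0.21 0 0.98;0.12 0.21 0 0.98;0.12 0.21 0 0.98;0.12 0.21 0 0.98;0.12 0.21 0 0.98;0.12 0.21 0 0.98;0.12 0.21 0 0.98;0.12 0.21 0 0.98;0.12 0.21 0 0.98;0.12 0.21 0 0.98;0.12 0.21 0 0.98;0.12 0.21 0 0.98;0.12 0.21 0 0.98;0.12 0.21 0 0.98;0.12 0.21 0 0.98;0.12 0.21 0 0.98;0.12 0.21 0 0.98;0.12 0.21 0 0.98"
  jaw: -0.4
  force: 20

```text
clock: 2.0
tcp_pos: [516.9, -31.1, 397.0]
tcp_rot: [-1.559, 0.001, 1.602]
force: [-0.2, 0.0, -0.5]
finger_gap: 61.2
```

Request:
servo_tool:
  commands: "0.04 0.02 -0.2 0.38;0 0 -0.2 0;0 0 -0.2 0;0 0 -0.15 0;0 0 -0.08 0;0 0 0 0"

```text
clock: 2.6
tcp_pos: [524.5, -22.8, 267.1]
tcp_rot: [-1.559, 0.0, 1.638]
force: [-0.9, -0.1, 1.0]
finger_gap: 61.8
```

```bash
python3 - <<'E'
from h import *
import cv2
s=ctrl.sense();print(s['tcp_pos'],s['tcp_rot'],s['force'])
a=ctrl.camera('scene');b=ctrl.camera('top')
a=cv2.resize(a[150:270,230:400],None,fx=4.6,fy=4.6,interpolation=cv2.INTER_CUBIC)
cv2.imwrite('pics/s1.png',a[:,:,::-1])
E
```

```text
[524.46238538 -22.82745581 267.08040794] [-1.55916740e+00  4.93754847e-04  1.63844567e+00] [-0.86013795 -0.13007858  1.0489233 ]
```

View pics/s1.png

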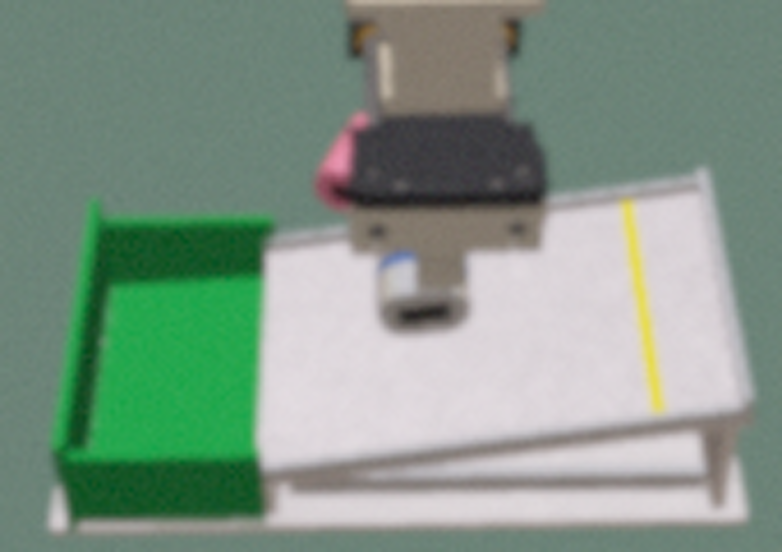

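Request:
servo_tool:
  commands: "0.01 -0.04 -0.06 0;0 0 -0.1 0;0 0 -0.06 0;0 0 0 0"

```text
clock: 3.1
tcp_pos: [528.3, -29.5, 237.6]
tcp_rot: [-1.569, -0.001, 1.639]
force: [0.3, 1.1, 0.6]
finger_gap: 61.6
```

Request:
servo_tool:
  commands: "-0.025 0.01 -0.035 0;0 0 0 0"

```text
clock: 3.3
tcp_pos: [524.5, -28.2, 232.6]
tcp_rot: [-1.57, -0.001, 1.639]
force: [0.5, 0.6, -0.3]
finger_gap: 61.5
```

Request:
servo_tool:
  commands: "0 0 0 0;0 0 0 0;0 0 0 0;0 0 0 0;0 0 0 0;0 0 0 0"
  jaw: 1
  force: 20

```text
clock: 3.9
tcp_pos: [524.7, -27.9, 233.7]
tcp_rot: [-1.572, -0.001, 1.639]
force: [-0.1, 0.1, -1.2]
finger_gap: 50.1
```

Request:
servo_tool:
  commands: "0 0 0.15 0;0 0 0.3 0;0 0 0.25 0;-0.03 -0.2 0.05 0.3;-0.03 -0.25 0 0.3;-0.03 -0.25 0 0.3;-0.03 -0.25 0 0.3;-0.03 -0.25 0 0.3;-0.03 -0.25 0 0.3;-0.03 -0.25 0 0.3;-0.03 -0.2 0 0.3;0 -0.05 0 0;0 0 0 0"

```text
clock: 5.2
tcp_pos: [484.7, -330.8, 350.7]
tcp_rot: [-1.572, -0.0, 1.817]
force: [0.3, 0.3, -1.9]
finger_gap: 49.9
```

Held and over the tray; lower it.

Request:
servo_tool:
  commands: "0.01 0.03 -0.25 0;0 0 -0.25 0;0 0 -0.25 0;0 0 -0.13 0;0 0 -0.08 0;0 0 0 0"

```text
clock: 5.8
tcp_pos: [487.3, -321.0, 204.2]
tcp_rot: [-1.576, 0.002, 1.818]
force: [0.8, 0.0, -0.7]
finger_gap: 49.9
```

Request:
servo_tool:
  commands: "0 -0.02 -0.04 0;0 0 0 0"

```text
clock: 6.0
tcp_pos: [488.5, -323.6, 199.5]
tcp_rot: [-1.578, 0.003, 1.82]
force: [-0.6, 0.3, -0.8]
finger_gap: 50.2
```

Request:
servo_tool:
  commands: "0 0 0 0;0 0 0 0;0 0 0 0"
  jaw: -0.4

```text
clock: 6.3
tcp_pos: [489.7, -324.1, 202.5]
tcp_rot: [-1.582, 0.006, 1.82]
force: [-0.5, -0.5, -0.4]
finger_gap: 60.9
```

Request:
servo_tool:
  commands: "0 0 0.1 0;0 0 0.2 0;0 0 0.3 0;0 0 0.3 0;0 0 0.3 0;0 0 0 0;0 0 0 0"

```text
clock: 7.0
tcp_pos: [487.5, -324.3, 392.9]
tcp_rot: [-1.586, 0.009, 1.819]
force: [0.2, -0.0, 0.3]
finger_gap: 61.4
```

Request:
servo_tool:
  commands: "0.025 0.2 0 -1;0.025 0.2 0 -1;0.025 0.2 0 -1;0.025 0.2 0 -1;0.025 0.2 0 -1;0.025 0.2 0 -1;0.025 0.2 0 -1;0.025 0.2 0 -1;0.025 0.2 0 -1;0.025 0.2 0 -1;0.025 0.2 0 -1;0.025 0.2 0 -1;0.025 0.2 0 -1;0.025 0.2 0 -1;0.025 0.2 0 -1;0.025 0.2 0 -1;0.025 0.2 0 -1;0.025 0.2 0 -1;0.025 0.15 0 -1;0 0 0 -1"

```text
clock: 9.0
tcp_pos: [554.2, 259.1, 376.5]
tcp_rot: [-1.578, 0.024, 0.36]
force: [0.0, 0.6, -0.4]
finger_gap: 61.4
```

```bash
python3 - <<'E'
from h import *
import cv2
s=ctrl.sense();print(s['tcp_pos'],s['tcp_rot'])
a=ctrl.camera('scene');b=ctrl.camera('top')
print(w2px('scene',[555.6,263.2,26]), w2px('scene',[535.6,309,26]),w2px('scene',[575.6,217.4,26]))
c=cv2.resize(a[200:265,410:500],None,fx=6,fy=6,interpolation=cv2.INTER_CUBIC)
d=cv2.resize(b[180:265,385:475],None,fx=3,fy=3,interpolation=cv2.INTER_CUBIC)
d=np.pad(d,((0,c.shape[0]-d.shape[0]),(0,0),(0,0))) 
cv2.imwrite('pics/s2.png',np.hstack([c,d])[:,:,::-1])
E
```

```text
[554.18534568 259.10998077 376.53124541] [-1.57796593  0.02361616  0.36014983]
[456.13593222 232.89575947] [475.3784411  226.68269004] [436.31281577 239.29629692]
```

View pics/s2.png

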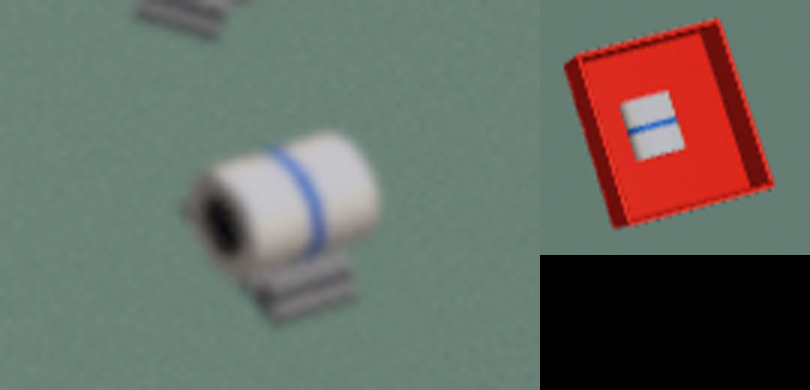

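Request:
servo_tool:
  commands: "0.015 0.05 -0.15 0.75;0 0 -0.25 0;0 0 -0.25 0;0 0 -0.2 0;0 0 -0.1 0;0 0 0 0;0 0 0 0"
  jaw: -0.6

```text
clock: 9.8
tcp_pos: [555.2, 260.1, 228.8]
tcp_rot: [-1.579, 0.024, 0.428]
force: [-0.9, 0.6, 0.3]
finger_gap: 69.8
```

```bash
python3 - <<'E'
from h import *
s=ctrl.sense();r=R.from_euler('xyz',s['tcp_rot']).as_matrix()
print(s['tcp_pos'],s['tcp_pos']+r[:,1]*178,np.degrees(np.arctan2(r[1,2],r[0,2])))
E
```

```text
[555.17959794 260.13757281 228.82225775] [551.82842739 257.00546418  50.88136995] 114.53792204593276
```

Request:
servo_tool:
  commands: "0.02 0.05 0 -0.2;0 0 -0.1 0;0 0 -0.1 0;0 0 -0.03 0;0 0 0 0"

```text
clock: 10.3
tcp_pos: [560.1, 269.4, 197.0]
tcp_rot: [-1.577, 0.016, 0.414]
force: [0.7, -0.0, 0.0]
finger_gap: 70.3
```

```bash
python3 - <<'E'
from h import *
s=ctrl.sense();r=R.from_euler('xyz',s['tcp_rot']).as_matrix()
print(s['tcp_pos'],s['tcp_pos']+r[:,1]*178,np.degrees(np.arctan2(r[1,2],r[0,2])),s['force'])
E
```

```text
[560.07968747 269.41128818 197.02499987] [557.84745626 267.27983926  19.05176012] 113.75096542005603 [ 0.74841004 -0.04993649  0.03705363]
```

Request:
servo_tool:
  commands: "-0.015 -0.01 -0.015 0;0 0 0 0;0 0 0 0"

```text
clock: 10.6
tcp_pos: [558.0, 268.2, 195.9]
tcp_rot: [-1.576, 0.015, 0.415]
force: [0.3, 0.6, 0.6]
finger_gap: 70.1
```

Request:
servo_tool:
  commands: "0 0 0 0;0 0 0 0;0 0 0 0;0 0 0 0;0 0 0 0;0 0 0 0;0 0 0 0"
  jaw: 1
  force: 15

```text
clock: 11.3
tcp_pos: [558.2, 268.3, 196.9]
tcp_rot: [-1.576, 0.013, 0.415]
force: [0.2, 0.8, -0.0]
finger_gap: 49.6
```

Request:
servo_tool:
  commands: "0 0 0.05 0;0 0 0.15 0;0 0 0.25 0;0 0 0.25 0;0 0 0.15 0;0 0 0 0"

```text
clock: 11.9
tcp_pos: [557.1, 267.2, 330.0]
tcp_rot: [-1.577, 0.016, 0.415]
force: [0.7, 0.3, -1.0]
finger_gap: 50.0
```

```bash
python3 - <<'E'
from h import *
import cv2
s=ctrl.sense();r=R.from_euler('xyz',s['tcp_rot']).as_matrix()
print(s['tcp_pos'],s['tcp_pos']+r[:,1]*178,np.degrees(np.arctan2(r[1,2],r[0,2])),s['force'],s['finger_gap'])
a=ctrl.camera('scene')
c=cv2.resize(a[130:270,390:520],None,fx=4,fy=4,interpolation=cv2.INTER_CUBIC)
cv2.imwrite('pics/s3.png',c[:,:,::-1])
E
```

```text
[557.07344668 267.24569674 329.96464321] [554.86352757 265.02375802 151.99223173] 113.76466953828962 [ 0.67488866  0.26043894 -1.03826179] 49.99746120807563
```

View pics/s3.png

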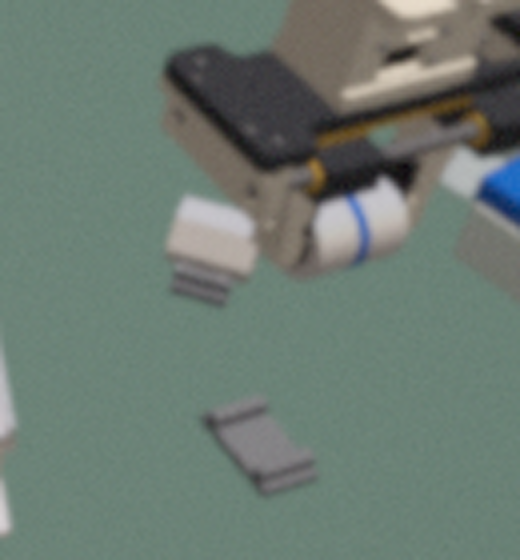

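Request:
servo_tool:
  commands: "-0.005 -0.07 0 0.96;-0.005 -0.07 0 0.96;-0.005 -0.07 0 0.96;-0.005 -0.07 0 0.96;-0.005 -0.07 0 0.96;-0.005 -0.07 0 0.96;-0.005 -0.07 0 0.96;-0.005 -0.07 0 0.96;-0.005 -0.07 0 0.96;-0.005 -0.07 0 0.96;-0.005 -0.07 0 0.96;-0.005 -0.07 0 0.96;-0.005 -0.07 0 0.96;-0.005 -0.07 0 0.96;-0.005 -0.07 0 0.96;-0.005 -0.07 0 0.96;-0.005 -0.07 0 0.96;-0.005 -0.07 0 0.96;0 0 0 0;0 0 0 0"

```text
clock: 13.95
tcp_pos: [533.2, 66.6, 305.2]
tcp_rot: [-1.552, 0.045, 1.667]
force: [0.2, -0.9, -1.3]
finger_gap: 50.0
```

```bash
cat > st.py <<'E'
from h import *
s=ctrl.sense();r=R.from_euler('xyz',s['tcp_rot']).as_matrix()
print(s['tcp_pos'],s['tcp_rot'],s['tcp_pos']+r[:,1]*171,np.degrees(np.arctan2(r[1,2],r[0,2])),np.degrees(r[2,2]),s['force'],s['finger_gap'])
E
python3 st.py
```

```text
[533.22660971  66.55802368 305.23521706] [-1.5517347   0.04485189  1.66668845] [530.71619773  58.61546575 134.43822175] -174.55476075216092 1.0909863632572296 [ 0.16528617 -0.87739775 -1.3158371 ] 49.990751171181685
```

Request:
servo_tool:
  commands: "0.08 0.07 -0.05 -0.6;0 0 -0.1 0;0 0 -0.08 0;0 0 0 0;0 0 0 0"

```text
clock: 14.45
tcp_pos: [545.2, 78.7, 268.1]
tcp_rot: [-1.55, 0.046, 1.619]
force: [0.1, 0.5, -0.9]
finger_gap: 49.6
```

```bash
python3 st.py
```

```text
[545.22523883  78.67056664 268.12320293] [-1.54976213  0.04563622  1.6185267 ] [542.00487819  70.70848933  97.33902743] -177.3202396581594 1.2038269066725853 [ 0.08365919  0.47322668 -0.85666191] 49.64041978161676
```

Request:
servo_tool:
  commands: "0.01 0 -0.05 0.05;0 0 -0.03 0;0 0 0 0;0 0 0 0"

```text
clock: 14.85
tcp_pos: [547.1, 78.8, 256.2]
tcp_rot: [-1.551, 0.045, 1.622]
force: [-0.4, 0.0, -0.7]
finger_gap: 49.8
```

```bash
python3 st.py; python3 - <<'E'
from h import *
import cv2
a=ctrl.camera('scene')
c=cv2.resize(a[150:270,270:420],None,fx=5,fy=5,interpolation=cv2.INTER_CUBIC)
cv2.imwrite('pics/s4.png',c[:,:,::-1])
E
```

```text
[547.05971076  78.84610075 256.19877701] [-1.55124511  0.04515214  1.62217463] [544.11738434  70.9676818   85.40570564] -177.10680906041733 1.118989361426061 [-0.41168466  0.01275676 -0.72961525] 49.79916254729173
```

View pics/s4.png

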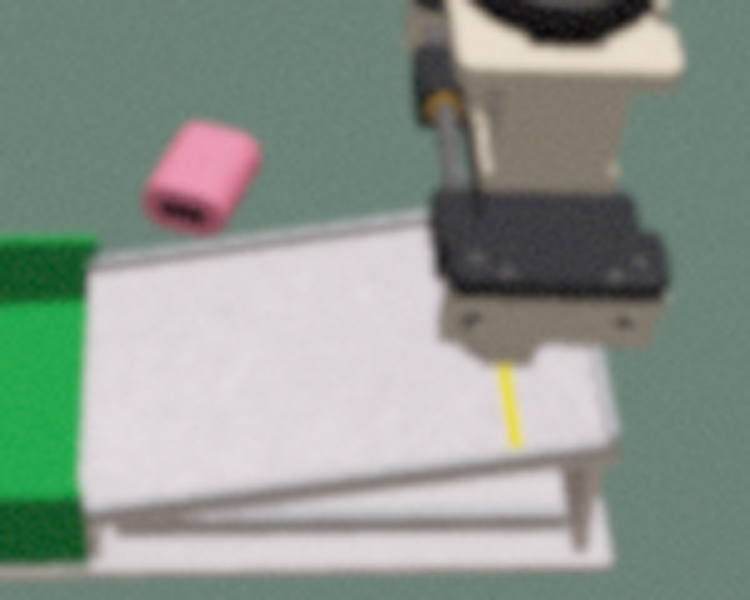

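Request:
servo_tool:
  commands: "0 0 -0.012 0;0 0 0 0"

```text
clock: 15.1
tcp_pos: [547.1, 78.8, 254.7]
tcp_rot: [-1.552, 0.045, 1.622]
force: [0.3, 0.6, -0.9]
finger_gap: 50.0
```

Request:
servo_tool:
  commands: "0 0 -0.01 0;0 0 0 0"

```text
clock: 15.3
tcp_pos: [547.1, 78.8, 253.4]
tcp_rot: [-1.552, 0.045, 1.622]
force: [-0.4, -0.7, -0.4]
finger_gap: 49.6
```

Request:
servo_tool:
  commands: "0 0 -0.008 0;0 0 0 0"

```text
clock: 15.5
tcp_pos: [547.3, 78.9, 253.2]
tcp_rot: [-1.553, 0.045, 1.622]
force: [0.2, -0.2, -0.7]
finger_gap: 49.9
```

Request:
servo_tool:
  commands: "0 0 -0.01 0;0 0 0 0"

```text
clock: 15.7
tcp_pos: [547.4, 78.9, 253.2]
tcp_rot: [-1.554, 0.045, 1.623]
force: [-0.2, 0.2, -1.3]
finger_gap: 49.9
```

Request:
servo_tool:
  commands: "0 0 0 0;0 0 0 0;0 0 0 0;0 0 0 0;0 0 0 0"
  jaw: -0.5

```text
clock: 16.2
tcp_pos: [547.5, 79.0, 252.7]
tcp_rot: [-1.554, 0.045, 1.623]
force: [0.1, 0.5, 0.1]
finger_gap: 65.5
```

Request:
servo_tool:
  commands: "0 0 0 0;0 0 0 0;0 0 0 0;0 0 0 0;0 0 0 0;0 0 0 0;0 0 0 0;0 0 0 0;0 0 0 0;0 0 0 0"

```text
clock: 17.2
tcp_pos: [547.5, 79.0, 252.5]
tcp_rot: [-1.554, 0.045, 1.623]
force: [-0.1, 0.8, -0.3]
finger_gap: 65.8
```

```bash
python3 - <<'E'
from h import *
import cv2
a=ctrl.camera('scene')
c=cv2.resize(a[150:270,140:420],None,fx=2.8,fy=2.8,interpolation=cv2.INTER_CUBIC)
cv2.imwrite('pics/s5.png',c[:,:,::-1])
E
```

```text
(no output)
```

View pics/s5.png

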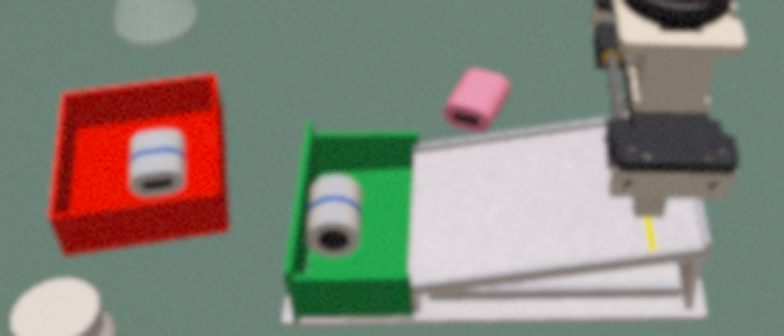

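Request:
servo_tool:
  commands: "0 0 0.15 0;0 0 0.3 0;0 0 0.3 0;0 0 0.1 0;0 0 0 0;0 0 0 0;0 0 0 0;0 0 0 0;0 0 0 0;0 0 0 0;0 0 0 0;0 0 0 0;0 0 0 0;0 0 0 0;0 0 0 0;0 0 0 0;0 0 0 0;0 0 0 0"

```text
clock: 19.05
tcp_pos: [545.4, 78.0, 378.4]
tcp_rot: [-1.543, 0.049, 1.623]
force: [0.4, -0.3, 0.1]
finger_gap: 65.8
```

```bash
cat > diff.py <<'E'
from h import *
import cv2
f=lambda:ctrl.camera('scene')[190:260,235:300].astype(float)
a=f()
for _ in range(8): b=f()
print('diff',abs(a-b).mean(),cv2.phaseCorrelate(a.mean(2),b.mean(2)))
def c(i):
    m=(i[...,2]>130)&(i[...,0]<120); return np.argwhere(m).mean(0),m.sum()
print(c(a),c(b)); print(ctrl.sense()['tcp_pos'],ctrl.sense()['qd'])
E
python3 diff.py
```

```text
diff 2.1685714285714286 ((0.013243632023808516, -0.023569296278836305), 0.994904577963708)
(array([36.75, 28.5 ]), np.int64(4)) (array([33., 24.]), np.int64(4))
[545.37480442  78.0034974  378.36223696] [ 0.00074675  0.00097412 -0.00048687  0.00059563  0.00097964 -0.00014023]
```

Request:
servo_tool:
  commands: "0 0 0 0;0 0 0 0;0 0 0 0;0 0 0 0;0 0 0 0;0 0 0 0;0 0 0 0;0 0 0 0;0 0 0 0;0 0 0 0;0 0 0 0;0 0 0 0;0 0 0 0;0 0 0 0;0 0 0 0;0 0 0 0;0 0 0 0;0 0 0 0;0 0 0 0;0 0 0 0"

```text
clock: 21.5
tcp_pos: [545.4, 78.0, 378.3]
tcp_rot: [-1.543, 0.049, 1.623]
force: [0.4, -0.1, 0.4]
finger_gap: 66.1
```

```bash
python3 - <<'E'
from h import *
def f():
    i=np.mean([ctrl.camera('scene')[205:250,240:285].astype(float) for _ in range(3)],0)
    m=(i[...,0]>115); return np.argwhere(m).mean(0),m.sum()
a=f()
for _ in range(8): ctrl.camera('scene')
print(a,f())
ctrl.sign_off()
E
```

```text
(array([18.12983425, 19.12707182]), np.int64(362)) (array([18.10249307, 19.11357341]), np.int64(361))
the job is handed in; nothing more can be done
```

The job is done and handed in at about 22 s of the 54 s allowed. No verdict is reported, so success rests on my own checks.

**What I did:**
- I lifted the crushed blue-banded sleeve off the ramp and released it in the red reject tray.
- I took the round blue-banded sleeve from its cradle, lowered it crosswise onto the yellow line to within about 1–2 mm of the deck, and opened the fingers.
- It rolled down by itself into the green catch tray.

**What the last checks showed:**
- The picture taken after release shows the crushed sleeve flat inside the red tray and the round sleeve in the green tray by its end wall.
- The round sleeve's image centre moved less than 0.03 px over about half a second, so it is at rest.
- The gripper is open and about 120 mm clear of the ramp.

**What did not check out cleanly:**
- Touchdown on the ramp never showed in the force reading, so I released on the measured height. The last two downward steps of about 1 mm barely moved the arm.
- The first stillness check, by colour mask, picked up too few pixels to mean anything. I replaced it with a brightness mask, which gave the result above.
- I have no picture or speed reading of the roll itself, since the sleeve was already in the tray at the next look.

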